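# Close the voucher batch and stamp it

## Robot

A 6-joint arm with a two-finger parallel gripper is mounted at the origin on the work surface; the furniture and walls round the work are solid. World frame = base frame: x ahead of the robot, y to its left, z up, the work surface at z = 0. Lengths are in m, angles in degrees, forces in N, time in s.
With the tool pointing down it reaches from about 0.35 to 0.8 m from the base axis. Payload 7.3 kg.
Tool frame: the origin (TCP) lies at the very end of the fingers, on their centre line; the grasp point (between the pads) lies 19 mm behind it; z points along the fingers, y is the line along which they close (so a half turn about z gives the same grasp; the last joint's range is limited). The gripper opens to 85 mm and grips with 20 to 120 N. Pads are 22 mm wide; open, the fingers measure 114 mm over their backs; the gripper's body (76 mm by 85 mm) begins 54 mm behind the grasp point. The pads swing forward as they close: fully open they stand 13 mm farther back than shut.
Start: joints at [-74.485, 19.595, 87.324, -0, 73.075, -8.365], TCP at [0.213, -0.48, 0.231] pointing down, gripper open.
Joint ranges: [-145.02, 145.02], [-44.19, 115.74], [2.07, 154.8], [-57.11, 237.11], [16.16, 152.29], [-177.93, 177.93]. Speed limits (degrees/s): [147.25, 147.25, 180, 180, 180, 180].

## Interface

Orientations are given as [roll, pitch, yaw] about the fixed x, y, z axes, in that order (R = Rz(yaw) Ry(pitch) Rx(roll)).
In Python, from cell import robot, optics, recognise gives the robot as it stands.
- The arm moves only by the tool play_rows, never from a script. Its arguments are lists of equal length, an entry for each row: "rotation": the turn, a rotation vector about the tool's x, y, z in rad, a list of three; "slide": the shift along the tool's x, y, z in cm, a list of three; "hand": the opening in per cent of the stroke, from 0 (shut) to 100 (fully open). In form: {"rotation": [[wx, wy, wz], ...], "slide": [[tx, ty, tz], ...], "hand": [hand, ...]}. A call has 1 to 12 rows; each row shifts and turns the commanded pose from where the row before left it, along the tool's axes as they then stand; what a row does not reach is not made up. A row lasts 1/12 s, in which the tool goes at most 41.7 mm and 7.16 degrees, less where a joint would pass 70% of its speed; a pose out of reach is approached as far as the arm can. A call is refused whole if a number of a shift passes 4.17 or a number of a turn 0.125, either way. A call with a gripper value outside its range is refused whole. The fingers move at their own pace and stop on an object; "squeeze" is the grip in N (left out, the last holds). Time passes only in rows, so rows that do not move let the fingers close. It gives the time, the measured TCP pose, the force, the opening and the grip force at its end, in the units of the state.
- robot.state(): the state, without advancing time (a new reading comes with each control period).
- optics.snapshot(name): name is "scene" or "side" or "wrist"; returns a dict with "frame" (480x640x3 uint8, red, green, blue), "fx", "fy", "cx", "cy" (pixels), "world_to_cam" (4x4, takes a point from world to camera coordinates); the wrist camera has in their place "mount" (4x4, takes a point from camera to tool coordinates, whose origin is the TCP and whose axes are the flange's). Camera axes: x right, y up, looking along -z (the intrinsics and any distortion apply to the point x, -y, -z); pixel columns grow to the right and rows downward; lengths in m; the calibration is good to about 2 mm. A picture is of the moment at which its call begins: read the wrist's pose just before it. There is no depth.
- robot.job_done(): hands the job in; it is judged then, once.
Trained networks look in a picture, given as the dict that the camera call returned (one of the last four; its "shot" number tells which), for a name from the list of things; names that differ only in an ending like _2 or _b are one class to them, and where a whole thing is asked for, a point or a joint stands for the part that bears it (a point fixed in the world has none). Each returns a list of dicts, best first, with "conf" (0 to 1); they miss things now and then, are a little off and sometimes report something else, mostly with a low value. They report only what shows in the picture. A call takes as long as a camera call. They do not tell look-alikes from the thing itself.
- recognise(picture, label): "xyz" ([x, y, z] in m, in the coordinates of the camera as it stood for that picture, good to about 4 mm: the middle of the surface that is visible of it).
The state is a dict: "time_s": time; "q": joint angles; "qvel": joint speeds; "tau": joint torques, N m; "position": TCP position; "tcp_rot": TCP orientation; "contact_force": force on the tool from outside, world axes, zero at the start; "moment": the same for the moment, N m; "opening": finger opening in m; "grasp_force": force on a finger pad.
Only numpy, scipy, OpenCV 4.12 (cv2) and the standard library are available. Lean on these libraries where they do the work, as an engineer would, in place of code of your own. Each camera call takes 0.05 s, during which the arm holds its last target. There are 200 camera calls.

## Task

Close the batch of voucher books: lay the buff cover book, printed side up and without dropping it, squarely on top of the pile of two blue books (its red spine may be at either end), and let go of it. Then take the self-inking stamp by its cap and press it in the empty printed box: upright, centred on the box and lined up with it (either way round), the cap gently pushed almost all the way down. Finish still holding the stamp pressed there so that the ink takes; make no print anywhere else or before the pile is complete, and do not disturb the mug, spectacles or phone.

Things in the scene. Friction and masses are not known exactly. Their poses are not given: they have to be found in the camera images.
- book_low: Lower of two identical blue voucher books that lie as a pile on the desk, one squarely on the other. A stiff flat block 140 mm long (its x), 56 mm wide (its y), 14 mm thick, about 100 g, black spine tape at its +x end. Origin: centre of its underside; z up.
- book_mid: Upper book of that pile, same size and make (140 x 56 x 14 mm, x along its length). Origin: centre of its underside, 14 mm above the desk; its top face is 28 mm above the desk.
- cover_book: The cover book that goes on top of the pile: same size as the blue ones (140 x 56 x 14 mm, x along its length, about 100 g) but buff, with a dark red spine tape at its +x end, ruled lines and an empty off-white box, outlined in black, printed on its top face. Lies flat on the desk, printed side up. Origin: centre of its underside; z up.
- cover_centre (a point): Centre of the cover book, 7 mm above its underside; the place to grasp it, across its 56 mm width (along its y).
- stamp_box (a point): Centre of the printed box on the cover book's top face: 14 mm above the underside and 25 mm from the book's centre toward its -x end (away from the red spine). The box is 62 mm along the book's x and 36 mm along its y; axes as the book's.
- stamp: Self-inking hand stamp, standing upright on the desk: a black foot frame 60 mm (its x) by 34 mm (its y) that stands on the paper, and over it a black cap with a red crown, 93 mm tall in all, about 110 g. Origin: centre of the foot's underside; z up. Its print is 44 x 18 mm, centred under the foot.
- stamp_grip (a point): Point on the stamp's axis inside the cap, at the height to grip: 64 mm above the foot's underside with the cap up. It moves with the cap. The cap has flat faces 31 mm apart (along y) and is 56 mm long (along x); it reaches from 28 to 93 mm above the underside with the cap up.
- stamp_cap (a joint): How far the cap is pressed down on the foot, m: 0 up (at rest), 0.012 at its stop. A spring resists it: about 4 N to start it moving, rising by 0.5 N a mm to about 10 N at the stop. The stamp prints when it is pressed past about 0.008.
- mug: Bystander: dark blue mug, 82 x 114 x 91 mm, on a leather coaster at the left. Origin: centre of its underside.
- spectacles: Bystander: reading glasses, 145 x 136 x 43 mm, standing open at the far left. Origin: centre, at the desk.
- smartphone: Bystander: black phone, 148 x 72 x 8 mm, lying at the right. Origin: centre of its underside.
Mind the look-alikes: they are no part of the job. What is shaped like the book_mid but turquoise is not meant.

How it is judged:
By the outcome, as a careful person would: the job done as asked, in the order asked, and still so for the second after the job is handed in, while the arm keeps its last pose, push and grip.
It also fails if it takes over 51 s, if anything falls off the work surface, if the arm or the gripper's body presses on something with over 40 N, if the wrist force passes 120 N, or if a joint passes its speed limit or range.

## Working session

There is one attempt and no reset: what is moved stays moved. The work goes in short steps, Python scripts to look and compute and a tool call to move; the robot and the scene stay as the last step left them, time stands still between calls to the robot, and variables do not carry over. Pictures are saved under pics/ and viewed, at most 10 in all, crops included, and the job is handed in when it is done.

Besides the shell and the picture viewer there is one more tool, called after "Call:" as name(argument=value, ...), one argument or row to a line, values as JSON. play_rows: Moves the arm, as the interface text tells. Its arguments: {"type":"object","properties":{"rotation":{"type":"array"},"slide":{"type":"array"},"hand":{"type":"array"},"squeeze":{"type":"number"}},"required":["rotation","slide","hand"]}

```bash
ls; mkdir -p pics
cat > h.py <<'E'
import numpy as np, cv2
from cell import robot, optics, recognise
def w(pic,p):
    M=np.linalg.inv(np.array(pic["world_to_cam"])); return (M@np.append(p,1))[:3]
E
python3 - <<'E'
from h import *
s=robot.state(); print({k:s[k] for k in("time_s","q","position","tcp_rot","contact_force","opening")})
for n in("scene","side"):
    p=optics.snapshot(n); cv2.imwrite(f"pics/{n}0.png",p["frame"][:,:,::-1]); print(n,[k for k in p],p["fx"],p["cx"],np.array(p["world_to_cam"]).round(3).tolist())
    for l in("book_mid","cover_book","stamp","mug","smartphone","spectacles","stamp_grip","stamp_box"):
        print(l,[(w(p,r["xyz"]).round(3).tolist(),round(r["conf"],2)) for r in recognise(p,l)[:3]])
print(robot.state()["time_s"])
E
```

```text
pics
{'time_s': 0.0, 'q': array([-7.44850989e+01,  1.96366713e+01,  8.73797051e+01,  1.23163701e-03,
        7.30745960e+01, -8.36236238e+00]), 'position': array([ 0.21244545, -0.47963728,  0.23060876]), 'tcp_rot': array([-1.79910166e+02, -1.43955963e-02,  2.38768927e+01]), 'contact_force': array([-0.25707096,  1.23225432, -0.08319752]), 'opening': 0.08574891821905128}
scene ['frame', 'fx', 'fy', 'cx', 'cy', 'world_to_cam', 'shot'] 587.2928856928085 319.89773538656 [[-0.454, -0.891, 0.021, 0.148], [0.573, -0.273, 0.772, -0.346], [-0.682, 0.363, 0.635, -1.503], [0.0, 0.0, 0.0, 1.0]]
book_mid [([0.217, -0.43, 0.014], 0.9), ([0.43, -0.219, 0.029], 0.8)]
cover_book [([0.491, 0.164, 0.017], 0.8)]
stamp [([0.472, 0.007, 0.063], 0.82)]
mug [([0.402, 0.35, 0.064], 0.68)]
smartphone [([0.467, -0.361, 0.008], 0.76)]
spectacles [([0.674, 0.193, 0.031], 0.67)]
stamp_grip [([0.463, 0.007, 0.072], 0.67)]
stamp_box [([0.487, 0.162, 0.01], 0.55)]
side ['frame', 'fx', 'fy', 'cx', 'cy', 'world_to_cam', 'shot'] 571.5134050960799 320.3801447439838 [[0.964, -0.265, -0.002, -0.458], [0.129, 0.464, 0.876, -0.102], [-0.232, -0.845, 0.482, -1.337], [0.0, 0.0, 0.0, 1.0]]
book_mid [([0.476, -0.221, 0.026], 0.66), ([0.224, -0.444, 0.012], 0.64)]
cover_book [([0.475, 0.159, 0.014], 0.76)]
stamp [([0.483, -0.017, 0.052], 0.93)]
mug [([0.424, 0.318, 0.066], 0.79)]
smartphone [([0.476, -0.369, 0.006], 0.82)]
spectacles [([0.673, 0.184, 0.027], 0.62), ([0.425, 0.321, 0.069], 0.36)]
stamp_grip [([0.483, -0.014, 0.07], 0.68)]
stamp_box [([0.475, 0.157, 0.016], 0.66)]
0.9
```

View pics/scene0.png

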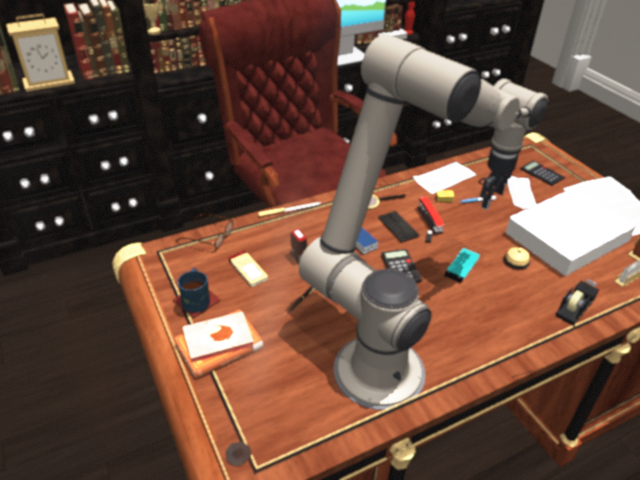

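View pics/side0.png

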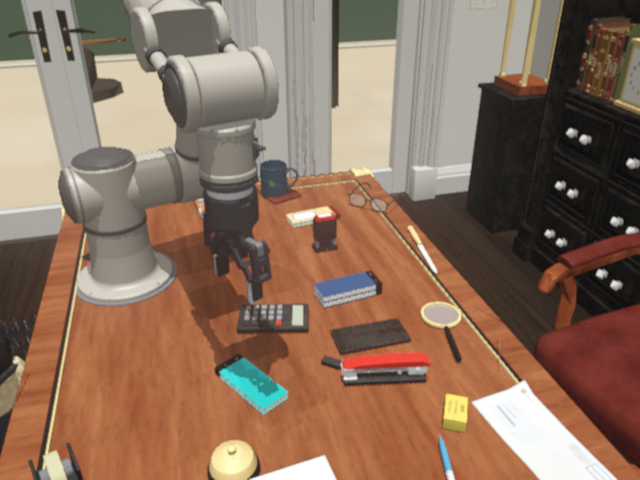

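The cover lies at about scene (248,268), the stamp at (299,243) and the pile at side (347,288). The turquoise decoy is at side (252,383). Next I'll get the wrist view.

```bash
cat >> h.py <<'E'
from scipy.spatial.transform import Rotation as R
def T(pos,rpy):
    M=np.eye(4); M[:3,:3]=R.from_euler("xyz",rpy,degrees=True).as_matrix(); M[:3,3]=pos; return M
def plan(target,rpy,start=None,n=None):
    "equal world steps -> tool-axis rows (cm, rad)"
    if start is None:
        s=robot.state(); start=(s["position"],s["tcp_rot"])
    A,B=T(*start),T(target,rpy); d=B[:3,3]-A[:3,3]
    rv=R.from_matrix(A[:3,:3].T@B[:3,:3]).as_rotvec()
    n=n or int(np.ceil(max(np.linalg.norm(d)/.0415,np.linalg.norm(rv)/.1245)))
    print("n",n,"rot/row",(rv/n).round(4).tolist())
    print([(R.from_rotvec(rv*i/n).as_matrix().T@A[:3,:3].T@d/n*100).round(2).tolist() for i in range(n)])
E
python3 - <<'E'
from h import *
p=optics.snapshot("wrist"); print(np.array(p["mount"]).round(4).tolist(),p["fx"],p["cx"],p["cy"])
plan([.40,-.21,.36],[180,0,23.9])
plan([.40,-.21,.36],[180,0,0])
E
```

```text
[[-0.0001, 0.9556, 0.2946, 0.0756], [1.0, 0.0001, 0.0001, -0.0006], [0.0001, 0.2946, -0.9556, -0.143], [0.0, 0.0, 0.0, 1.0]] 398.59839642429125 316.0338282556627 243.6883467963243
n 9 rot/row [0.0, 0.0, -0.0]
[[3.12, -1.9, -1.43], [3.12, -1.9, -1.43], [3.12, -1.9, -1.43], [3.12, -1.9, -1.43], [3.12, -1.9, -1.43], [3.12, -1.9, -1.43], [3.12, -1.9, -1.43], [3.12, -1.9, -1.43], [3.12, -1.9, -1.43]]
n 9 rot/row [0.0, -0.0, 0.0463]
[[3.12, -1.9, -1.43], [3.03, -2.04, -1.43], [2.93, -2.18, -1.43], [2.83, -2.31, -1.43], [2.72, -2.44, -1.43], [2.6, -2.57, -1.43], [2.48, -2.68, -1.43], [2.35, -2.8, -1.43], [2.22, -2.9, -1.43]]
```

Run:
```python
from h import *
plan([.50,-.03,.32],[180,0,0])
```

```text
n 14 rot/row [0.0, -0.0, 0.0298]
[[3.18, -2.11, -0.63], [3.11, -2.2, -0.63], [3.05, -2.29, -0.63], [2.98, -2.38, -0.63], [2.91, -2.47, -0.63], [2.83, -2.56, -0.63], [2.75, -2.64, -0.63], [2.67, -2.72, -0.63], [2.59, -2.8, -0.63], [2.51, -2.87, -0.63], [2.42, -2.95, -0.63], [2.33, -3.02, -0.63], [2.24, -3.09, -0.63], [2.15, -3.15, -0.63]]
```

Call:
play_rows(
  rotation=[
    [0,0,0.03],
    [0,0,0.03],
    [0,0,0.03],
    [0,0,0.03],
    [0,0,0.03],
    [0,0,0.03],
    [0,0,0.03],
    [0,0,0.03],
    [0,0,0.03],
    [0,0,0.03],
    [0,0,0.03],
    [0,0,0.03],
  ],
  slide=[
    [3.2,-2.1,-0.7],
    [3.1,-2.2,-0.7],
    [3.1,-2.3,-0.7],
    [3,-2.4,-0.7],
    [2.9,-2.5,-0.7],
    [2.8,-2.6,-0.7],
    [2.8,-2.6,-0.7],
    [2.7,-2.7,-0.7],
    [2.6,-2.8,-0.7],
    [2.5,-2.9,-0.7],
    [2.4,-3,-0.7],
    [2.3,-3,-0.7],
  ],
  hand=[100,100,100,100,100,100,100,100,100,100,100,100],
)

```text
time_s: 1.95
position: [0.4605, -0.0916, 0.3159]
tcp_rot: [180.0, -0.0, 3.2]
contact_force: [1.9, -1.1, 0.8]
opening: 0.0853
grasp_force: 0.0
```

Call:
play_rows(
  rotation=[
    [0,0,0.03],
    [0,0,0.03],
    [0,0,0],
  ],
  slide=[
    [2.2,-3.1,-0.7],
    [2.1,-3.1,-0.7],
    [0,0,0],
  ],
  hand=[100,100,100],
)

```text
time_s: 2.2
position: [0.5029, -0.0247, 0.3303]
tcp_rot: [-179.9, -0.2, 0.0]
contact_force: [-1.0, -0.0, -0.4]
opening: 0.0852
grasp_force: 0.0
```

```bash
cat >> h.py <<'E'
def wrist(tag):
    s=robot.state(); p=optics.snapshot("wrist"); cv2.imwrite(f"pics/{tag}.png",p["frame"][:,:,::-1])
    C=T(s["position"],s["tcp_rot"])@np.array(p["mount"]); np.savez(f"pics/{tag}.npz",C=C,K=[p["fx"],p["fy"],p["cx"],p["cy"]],f=p["frame"])
    return s,p,C
def ray(C,K,u,v,z):
    d=C[:3,:3]@np.array([(u-K[2])/K[0],-(v-K[3])/K[1],-1]); o=C[:3,3]; return o+d*(z-o[2])/d[2]
def proj(C,K,X):
    c=np.linalg.inv(C)@np.append(X,1); return np.array([K[2]+K[0]*c[0]/-c[2],K[3]+K[1]*c[1]/c[2]])
E
python3 - <<'E'
from h import *
s,p,C=wrist("w1"); print(s["time_s"],s["position"],s["tcp_rot"])
for l in("book_mid","cover_book","stamp","stamp_box","smartphone","mug","spectacles"):
    print(l,[((C@np.append(r["xyz"],1))[:3].round(3).tolist(),round(r["conf"],2)) for r in recognise(p,l)[:3]])
E
```

```text
2.2 [ 0.50287504 -0.0246664   0.33032306] [-1.79897826e+02 -1.91863302e-01  4.54285457e-02]
book_mid [([0.487, -0.209, 0.031], 0.83), ([0.241, -0.433, 0.011], 0.63)]
cover_book [([0.504, 0.163, 0.015], 0.73)]
stamp [([0.494, -0.005, 0.092], 0.78)]
stamp_box [([0.501, 0.162, 0.017], 0.68), ([0.482, -0.36, 0.009], 0.25)]
smartphone [([0.483, -0.358, 0.012], 0.65)]
mug [([0.435, 0.317, 0.048], 0.71)]
spectacles [([0.654, 0.193, 0.027], 0.92), ([0.501, 0.161, 0.015], 0.25)]
```

View pics/w1.png

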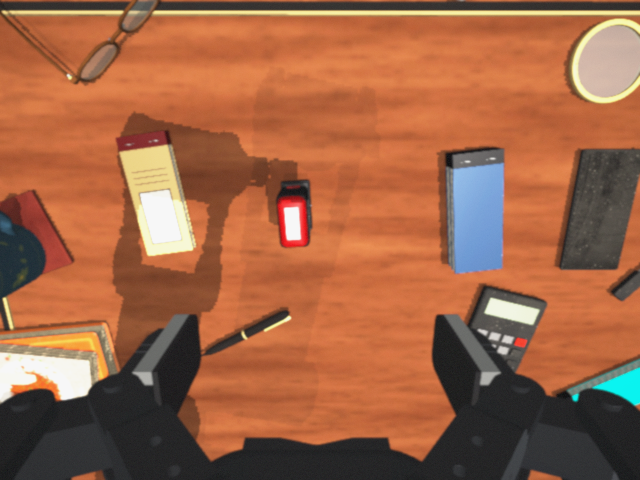

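The wrist view shows everything: cover at (155,195) with its red spine on the far side, stamp at (293,213), pile at (475,210) with its spine on the far side. I'll enlarge these to pick corners.

Run:
```python
import cv2,numpy as np
f=cv2.imread("pics/w1.png")
c=[cv2.resize(f[y:y+140,x:x+64],None,fx=4,fy=4,interpolation=cv2.INTER_CUBIC) for x,y in((108,124),(262,140),(442,140))]
c=[cv2.resize(f[y:y+150,x:x+w],None,fx=3.8,fy=3.8,interpolation=cv2.INTER_CUBIC) for x,y,w in((110,120,90),(270,120,50),(440,135,70))]
o=np.hstack(c); print(o.shape); cv2.imwrite("pics/c1.png",o)
```

```text
(570, 798, 3)
```

View pics/c1.png

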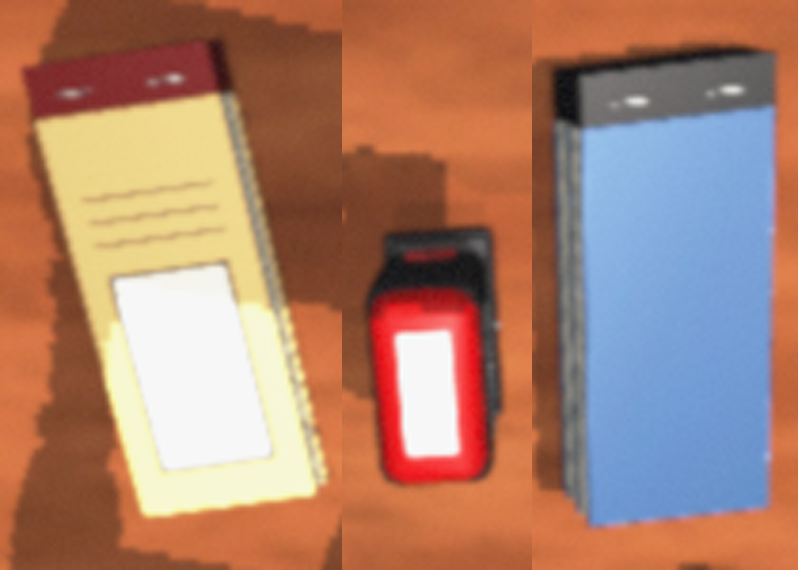

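```bash
cat > fit.py <<'E'
from h import *
def rect(tag,pts,z,L=.14,W=.056):
    "pts: image corners TL,TR,BR,BL (+x,+y)(+x,-y)(-x,-y)(-x,+y); rigid fit of L x W rectangle"
    d=np.load(f"pics/{tag}.npz"); C,K=d["C"],d["K"]
    P=np.array([ray(C,K,u,v,z)[:2] for u,v in pts])
    M=np.array([(L,W),(L,-W),(-L,-W),(-L,W)])/2
    c=P.mean(0); Q=P-c
    a=np.arctan2((M[:,0]*Q[:,1]-M[:,1]*Q[:,0]).sum(),(M*Q).sum())
    Rm=np.array([[np.cos(a),-np.sin(a)],[np.sin(a),np.cos(a)]])
    print(tag,"c",c.round(4),"yaw",np.degrees(a).round(2),"res mm",((Q-M@Rm.T)*1000).round(1).tolist(),
     "L",[round(float(np.linalg.norm(P[i]-P[j])*1000),1) for i,j in((0,3),(1,2),(0,1),(3,2))])
    return c,a
E
python3 - <<'E'
from fit import *
g=lambda pts,x0,o:[(o[0]+(x-x0)/3.8,o[1]+y/3.8) for x,y in pts]
rect("w1",g([(24,70),(219,42),(316,495),(146,516)],0,(110,120)),.014)
rect("w1",g([(113,280),(226,263),(271,456),(165,471)],0,(110,120)),.014,.062,.036)
rect("w1",g([(394,332),(450,330),(460,457),(405,460)],342,(270,120)),.093,.035,.016)
rect("w1",g([(580,66),(775,52),(768,508),(590,525)],532,(440,135)),.028)
plan([.5,.16,.15],[180,0,10])
E
```

```text
w1 c [0.4949 0.1619] yaw 7.24 res mm [[-0.6, 1.2], [0.3, -1.4], [0.2, 0.3], [0.1, -0.1]] L [139.6, 140.0, 58.7, 55.6]
w1 c [0.4702 0.1599] yaw 7.83 res mm [[-0.3, -0.4], [0.0, 0.1], [0.2, 0.9], [0.1, -0.6]] L [61.7, 61.8, 35.5, 34.5]
w1 c [ 4.819e-01 -3.000e-04] yaw 3.48 res mm [[-0.3, -0.8], [-0.7, 0.8], [0.4, 0.8], [0.5, -0.8]] L [34.2, 33.9, 14.3, 14.5]
w1 c [ 0.4783 -0.2087] yaw 6.72 res mm [[1.8, 0.3], [-0.8, 0.5], [-0.9, -0.1], [-0.1, -0.6]] L [142.0, 140.2, 55.6, 55.4]
n 7 rot/row [0.0, 0.0, -0.0257]
[[-0.01, -2.73, 2.56], [0.06, -2.73, 2.56], [0.13, -2.72, 2.56], [0.2, -2.72, 2.56], [0.27, -2.71, 2.56], [0.34, -2.7, 2.56], [0.41, -2.7, 2.56]]
```

Call:
play_rows(
  rotation=[
    [0,0,-0.018],
    [0,0,-0.018],
    [0,0,-0.018],
    [0,0,-0.018],
    [0,0,-0.02],
    [0,0,-0.02],
    [0,0,-0.02],
    [0,0,0],
  ],
  slide=[
    [0,-2.7,2.6],
    [0,-2.7,2.6],
    [0.1,-2.7,2.6],
    [0.1,-2.7,2.6],
    [0.2,-2.6,2.6],
    [0.2,-2.6,2.6],
    [0.3,-2.6,2.5],
    [0,0,0],
  ],
  hand=[100,100,100,100,100,100,100,100],
)

```text
time_s: 3.27
position: [0.4967, 0.159, 0.1436]
tcp_rot: [-179.9, 0.5, 7.5]
contact_force: [-0.7, -0.7, -0.5]
opening: 0.0856
grasp_force: 0.0
```

Run:
```python
from h import *
s,p,C=wrist("w2"); print(s["time_s"],s["position"],s["tcp_rot"],s["contact_force"])
```

```text
3.2667 [0.49666335 0.15899456 0.14363057] [-179.94261433    0.46462608    7.53020672] [-0.7381452  -0.66702111 -0.53651161]
```

View pics/w2.png

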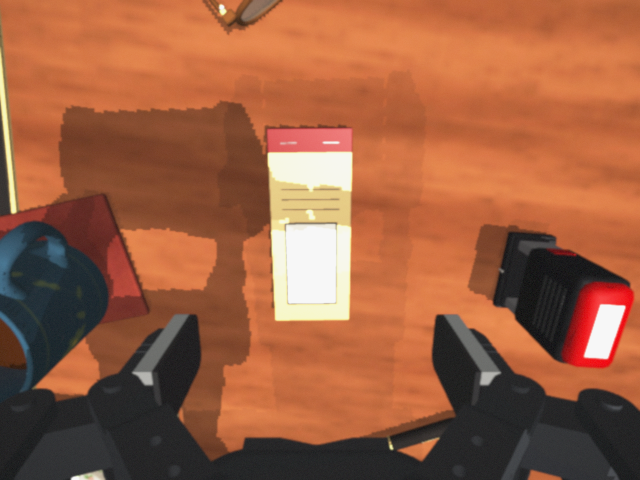

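The cover now lines up with the tool, with corners at about (266,129), (352,128), (349,320) and (275,320).

Run:
```python
from fit import *
rect("w2",[(266,128.5),(352,127.5),(349.5,320.5),(274.5,320.5)],.014)
s=robot.state();print(s["position"],s["tcp_rot"])
plan([.4955,.1617,.004],[180,0,7.5])
```

```text
w2 c [0.4954 0.1636] yaw 8.11 res mm [[0.4, 0.3], [0.5, -0.1], [-0.7, -0.7], [-0.3, 0.5]] L [140.7, 141.3, 56.4, 57.2]
[0.49791689 0.15743674 0.14581672] [179.99538857   0.31003423   7.49582762]
n 4 rot/row [0.0, 0.0014, -0.0]
[[-0.03, -0.11, 3.55], [-0.03, -0.11, 3.55], [-0.04, -0.11, 3.55], [-0.04, -0.11, 3.55]]
```

Call:
play_rows(
  rotation=[
    [0,0.001,-0.002],
    [0,0.001,-0.002],
    [0,0.001,-0.002],
    [0,0.001,-0.002],
    [0,0,0],
    [0,0,0],
    [0,0,0],
  ],
  slide=[
    [-0.05,-0.15,3.5],
    [-0.05,-0.15,3.5],
    [-0.05,-0.15,3.3],
    [-0.03,-0.12,2.3],
    [0,0,1.2],
    [0,0,0.5],
    [0,0,0],
  ],
  hand=[100,100,100,100,84,84,84],
)

```text
time_s: 3.9
position: [0.4978, 0.1609, 0.0052]
tcp_rot: [180.0, -0.2, 7.7]
contact_force: [0.5, -0.2, 0.6]
opening: 0.0718
grasp_force: 0.0
```

Call:
play_rows(
  rotation=[
    [0,0,0],
    [0,0,0],
    [0,0,0],
  ],
  slide=[
    [0,0,0.3],
    [0,0,0.2],
    [0,0,0],
  ],
  hand=[84,76,76],
)

```text
time_s: 4.15
position: [0.4981, 0.1619, 0.0011]
tcp_rot: [180.0, -0.3, 7.8]
contact_force: [-0.6, -0.3, -0.4]
opening: 0.0648
grasp_force: 0.0
```

Call:
play_rows(
  rotation=[
    [0,0,0],
    [0,0,0],
    [0,0,0],
    [0,0,0],
    [0,0,0],
  ],
  slide=[
    [0,0,0.1],
    [0,0,0],
    [0,0,0],
    [0,0,0],
    [0,0,0],
  ],
  hand=[60,50,50,50,50],
  squeeze=50,
)

```text
time_s: 4.57
position: [0.4981, 0.1621, 0.0006]
tcp_rot: [180.0, -0.3, 7.8]
contact_force: [-1.0, -1.9, 7.6]
opening: 0.0549
grasp_force: 52.6
```

Call:
play_rows(
  rotation=[
    [0,0,0],
    [0,0,0],
    [0,0,0],
    [0,0,0],
    [0,0,0],
    [0,0,0],
  ],
  slide=[
    [0,0,-0.5],
    [0,0,-1],
    [0,0,-2],
    [0,0,-3],
    [0,0,-3],
    [0,0,0],
  ],
  hand=[40,40,40,40,40,40],
)

```text
time_s: 5.07
position: [0.5003, 0.1628, 0.1004]
tcp_rot: [-180.0, -0.8, 7.9]
contact_force: [1.7, -0.0, -0.9]
opening: 0.0544
grasp_force: 53.4
```

Run:
```python
from h import *
s,p,C=wrist("w3"); print(s["time_s"],s["position"],s["tcp_rot"],s["contact_force"],s["opening"])
plan([.48,-.2087,.13],[180,0,6.9],n=12)
```

```text
5.0667 [0.50031503 0.1627614  0.10041905] [-179.9857254    -0.82797607    7.86057224] [ 1.73986965 -0.0390312  -0.91453797] 0.054361141120319124
n 12 rot/row [-0.0, -0.001, 0.0014]
[[-0.58, 3.04, -0.27], [-0.57, 3.04, -0.27], [-0.57, 3.04, -0.27], [-0.57, 3.04, -0.27], [-0.56, 3.05, -0.27], [-0.56, 3.05, -0.27], [-0.55, 3.05, -0.27], [-0.55, 3.05, -0.27], [-0.55, 3.05, -0.27], [-0.54, 3.05, -0.27], [-0.54, 3.05, -0.27], [-0.53, 3.05, -0.27]]
```

View pics/w3.png

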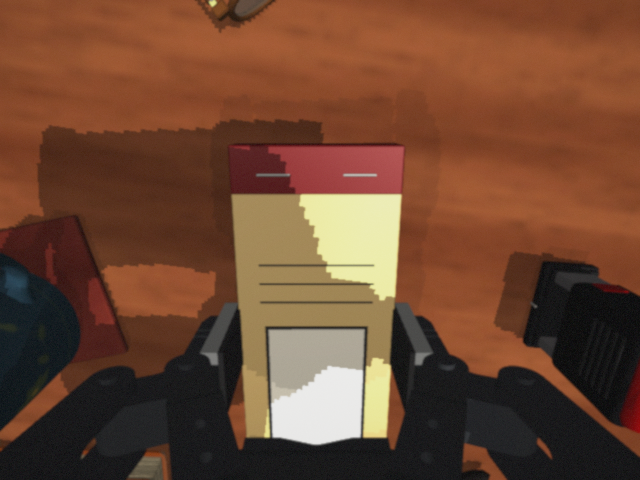

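The cover is held square, with its far corners at (229,144) and (404,144) and the box's far edge at v≈327.

Run:
```python
from h import *
d=np.load("pics/w3.npz"); K=d["K"]; p=optics.snapshot("wrist"); M=np.array(p["mount"])
for uv in [(229,144),(404.5,144),(267,327),(366,327)]: print((ray(M,K,*uv,-.0136)*1000).round(1))
s=robot.state(); print(s["position"],s["tcp_rot"])
```

```text
[ 68.4 -28.1 -13.6]
[ 68.4  27.2 -13.6]
[  3.9 -18.5 -13.6]
[  3.9  17.4 -13.6]
[0.49778642 0.16222415 0.09598395] [-179.9987126    -0.43166694    7.84568119]
```

Call:
play_rows(
  rotation=[
    [0,-0.001,0.002],
    [0,-0.001,0.002],
    [0,-0.001,0.002],
    [0,-0.001,0.002],
    [0,-0.001,0.002],
    [0,-0.001,0.002],
    [0,0,0.002],
    [0,0,0],
    [0,0,0],
    [0,0,0],
  ],
  slide=[
    [-0.4,1.5,-1.2],
    [-0.5,2.5,-1.2],
    [-0.6,3.2,-0.8],
    [-0.6,3.2,-0.6],
    [-0.6,3.2,0],
    [-0.6,3.2,0],
    [-0.6,3.2,0],
    [-0.5,2.8,0],
    [-0.4,1.9,0],
    [0,0,0],
  ],
  hand=[40,40,40,40,40,40,40,40,40,40],
)

```text
time_s: 6.0
position: [0.4802, -0.0922, 0.1311]
tcp_rot: [180.0, 0.2, 6.8]
contact_force: [-0.2, -0.0, -1.9]
opening: 0.0547
grasp_force: 53.3
```

Run:
```python
from h import *
optics.snapshot("scene")
s,p,C=wrist("w4"); print(s["time_s"],s["position"],s["tcp_rot"],s["contact_force"],s["opening"])
f=cv2.imread("pics/w4.png"); cv2.imwrite("pics/c4.png",cv2.resize(f[60:360,340:640],None,fx=2,fy=2,interpolation=cv2.INTER_CUBIC))
```

```text
6.05 [ 0.48014638 -0.09043184  0.13112956] [-179.94528593    0.24215838    6.84971863] [-0.14418299  0.86912571 -0.59831788] 0.0542203289335024
```

View pics/c4.png

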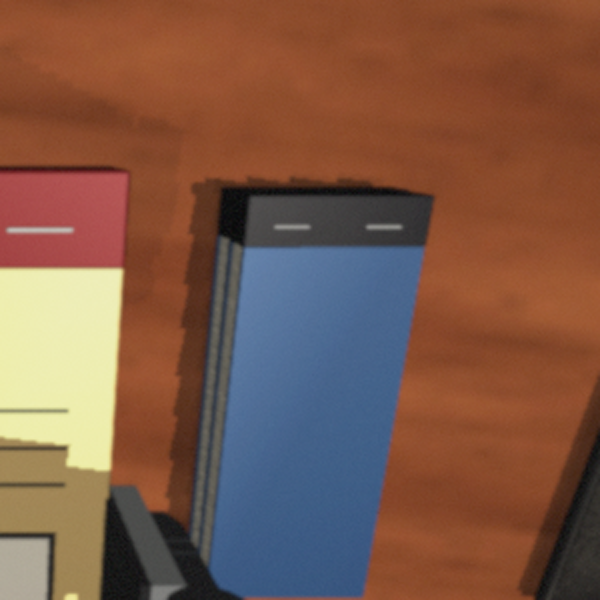

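Pile corners in the crop are at about (248,196), (433,195), (363,597) and (209,597).

Run:
```python
from fit import *
pts=[(340+x/2,60+y/2) for x,y in [(248,196),(433,195.5),(363,597),(209.5,597)]]
c,a=rect("w4",pts,.028)
c=(c+np.array([.4783,-.2087]))/2; a=np.radians(6.9)
t=c+.0019*np.array([np.cos(a),np.sin(a)]); print(t)
s=robot.state(); print(s["position"],s["tcp_rot"])
plan([t[0],t[1],.06],[180,0,6.9])
```

```text
w4 c [ 0.4779 -0.2088] yaw 7.24 res mm [[0.0, 0.0], [-0.2, 0.1], [-0.2, 0.7], [0.4, -0.8]] L [139.7, 139.8, 55.9, 54.4]
[ 0.47997288 -0.2085061 ]
[ 0.48021316 -0.08926545  0.13124112] [-179.92452853    0.23725397    6.92259019]
n 4 rot/row [-0.0003, 0.001, 0.0001]
[[-0.36, 2.96, 1.78], [-0.36, 2.96, 1.78], [-0.36, 2.96, 1.78], [-0.36, 2.96, 1.78]]
```

Call:
play_rows(
  rotation=[
    [0,0.001,0],
    [0,0.001,0],
    [0,0,0],
    [0,0,0],
    [0,0,0],
    [0,0,0],
    [0,0,0],
  ],
  slide=[
    [-0.36,2.9,0],
    [-0.36,3,1],
    [-0.36,3,2.5],
    [-0.36,2.2,2.5],
    [0,0.75,1.5],
    [0,0,0.6],
    [0,0,0],
  ],
  hand=[40,40,40,40,40,40,40],
)

```text
time_s: 6.68
position: [0.4802, -0.2068, 0.0494]
tcp_rot: [-179.8, 0.2, 7.1]
contact_force: [-0.7, 0.5, -0.6]
opening: 0.0546
grasp_force: 53.3
```

Run:
```python
from h import *
optics.snapshot("side");optics.snapshot("side")
s=robot.state(); print(s["time_s"],s["position"],s["tcp_rot"],s["contact_force"])
plan([.480,-.2085,.03],[180,0,7.0])
```

```text
6.7833 [ 0.4815404  -0.20705122  0.05159458] [-1.79976814e+02  1.33612767e-02  7.12679922e+00] [-0.27080737 -0.37167777 -0.44652661]
n 1 rot/row [-0.0004, 0.0002, 0.0022]
[[-0.17, 0.13, 2.16]]
```

Call:
play_rows(
  rotation=[
    [0,0,0.002],
    [0,0,0],
    [0,0,0],
    [0,0,0],
    [0,0,0],
  ],
  slide=[
    [-0.15,0.13,0.8],
    [0,0,0.7],
    [0,0,0.4],
    [0,0,0.2],
    [0,0,0],
  ],
  hand=[40,40,40,40,40],
)

```text
time_s: 7.2
position: [0.4797, -0.2096, 0.0299]
tcp_rot: [-180.0, 0.0, 6.9]
contact_force: [-0.6, 0.1, -0.9]
opening: 0.0544
grasp_force: 53.4
```

Creep down until contact.

Call:
play_rows(
  rotation=[
    [0,0,0],
    [0,0,0],
    [0,0,0],
  ],
  slide=[
    [0,-0.05,0.1],
    [0,0,0.05],
    [0,0,0],
  ],
  hand=[40,40,40],
)

```text
time_s: 7.45
position: [0.48, -0.2095, 0.0289]
tcp_rot: [180.0, -0.0, 6.9]
contact_force: [0.8, 0.1, -0.2]
opening: 0.0544
grasp_force: 53.4
```

Call:
play_rows(
  rotation=[
    [0,0,0],
    [0,0,0],
    [0,0,0],
  ],
  slide=[
    [0,-0.05,0.08],
    [0,0,0.04],
    [0,0,0],
  ],
  hand=[40,40,40],
)

```text
time_s: 7.7
position: [0.48, -0.2094, 0.0286]
tcp_rot: [179.9, -0.0, 6.9]
contact_force: [-3.0, 0.0, 7.5]
opening: 0.0546
grasp_force: 54.3
```

Call:
play_rows(
  rotation=[
    [0,0,0],
    [0,0,0],
    [0,0,0],
    [0,0,0],
  ],
  slide=[
    [0,0,0],
    [0,0,0],
    [0,0,0],
    [0,0,0],
  ],
  hand=[66,72,80,85],
)

```text
time_s: 8.03
position: [0.4798, -0.209, 0.0275]
tcp_rot: [180.0, 0.0, 6.9]
contact_force: [0.3, 0.3, -0.0]
opening: 0.0726
grasp_force: 0.0
```

Call:
play_rows(
  rotation=[
    [0,0,0],
    [0,0,0],
    [0,0,0],
    [0,0,0],
    [0,0,0],
    [0,0,0],
    [0,0,0],
  ],
  slide=[
    [0,0,-0.5],
    [0,0,-1.5],
    [0,0,-3],
    [0.5,0,-3],
    [1,0,-3],
    [0.5,0,-1.5],
    [0,0,0],
  ],
  hand=[95,100,100,100,100,100,100],
)

```text
time_s: 8.62
position: [0.5024, -0.2076, 0.157]
tcp_rot: [179.7, -0.4, 7.0]
contact_force: [-0.1, 0.8, 0.3]
opening: 0.0856
grasp_force: 0.0
```

Run:
```python
from h import *
optics.snapshot("side");optics.snapshot("side")
s,p,C=wrist("w5"); print(s["time_s"],s["position"],s["tcp_rot"],s["contact_force"],s["opening"])
f=cv2.imread("pics/w5.png"); cv2.imwrite("pics/c5.png",cv2.resize(f[80:380,180:460],None,fx=2,fy=2,interpolation=cv2.INTER_CUBIC))
```

```text
8.7167 [ 0.49960528 -0.20644246  0.15285835] [ 1.79968417e+02 -2.74948452e-02  6.94190469e+00] [ 0.36136632  0.25850473 -0.47241597] 0.08546571356573351
```

View pics/c5.png

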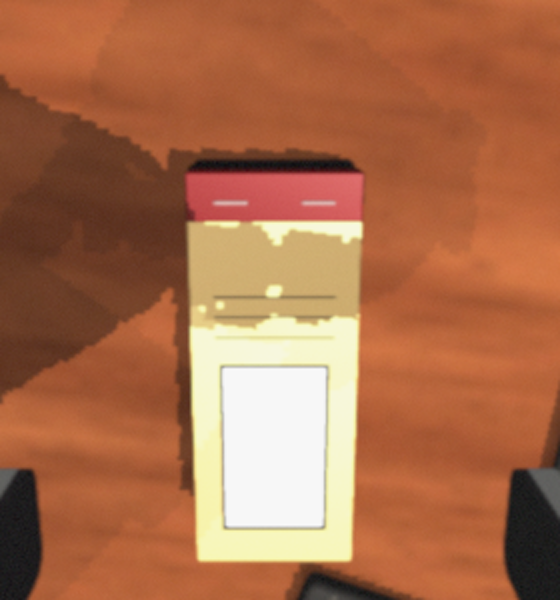

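The cover sits squarely on the pile. Its corners in the crop are (187,172), (362,172), (352,561) and (198,561), and the box spans (221,366) to (325,528).

Run:
```python
from fit import *
g=lambda P:[(180+x/2,80+y/2) for x,y in P]
rect("w5",g([(187,172),(362,172),(352,561),(198,561)]),.042)
rect("w5",g([(221,366),(328,366),(325,528),(224,528)]),.042,.062,.036)
plan([.505,.0,.26],[180,0,3.5])
```

```text
w5 c [ 0.4778 -0.2094] yaw 7.04 res mm [[0.4, -0.4], [0.2, 0.5], [-0.3, -0.3], [-0.3, 0.1]] L [140.6, 140.6, 55.0, 56.4]
w5 c [ 0.4524 -0.2124] yaw 6.97 res mm [[0.1, 0.1], [0.1, -0.1], [-0.1, -0.3], [-0.1, 0.2]] L [62.1, 62.1, 36.2, 36.5]
n 6 rot/row [-0.0001, 0.0002, 0.01]
[[0.51, -3.4, -1.8], [0.48, -3.41, -1.8], [0.45, -3.41, -1.8], [0.41, -3.41, -1.8], [0.38, -3.42, -1.8], [0.34, -3.42, -1.8]]
```

Call:
play_rows(
  rotation=[
    [0,0,0.01],
    [0,0,0.01],
    [0,0,0.01],
    [0,0,0.01],
    [0,0,0.01],
    [0,0,0.01],
    [0,0,0],
  ],
  slide=[
    [0.5,-3.4,-1.8],
    [0.5,-3.4,-1.8],
    [0.4,-3.4,-1.8],
    [0.4,-3.4,-1.8],
    [0.4,-3.4,-1.8],
    [0.4,-3.4,-1.8],
    [0,0,0],
  ],
  hand=[100,100,100,100,100,100,100],
)

```text
time_s: 9.35
position: [0.5064, 0.0038, 0.2626]
tcp_rot: [-179.9, -0.2, 3.7]
contact_force: [0.4, 0.9, -0.1]
opening: 0.0851
grasp_force: 0.0
```

Run:
```python
from h import *
optics.snapshot("side");optics.snapshot("side")
s,p,C=wrist("w6"); print(s["time_s"],s["position"],s["tcp_rot"],s["contact_force"],s["opening"])
f=cv2.imread("pics/w6.png"); cv2.imwrite("pics/c6.png",cv2.resize(f[130:330,220:420],None,fx=3,fy=3,interpolation=cv2.INTER_CUBIC))
```

```text
9.45 [ 5.05534366e-01 -3.68007789e-05  2.59758308e-01] [1.79993224e+02 7.66008039e-02 3.64553183e+00] [-0.00377589 -0.5190991  -1.04838194] 0.085507491189707
```

View pics/c6.png

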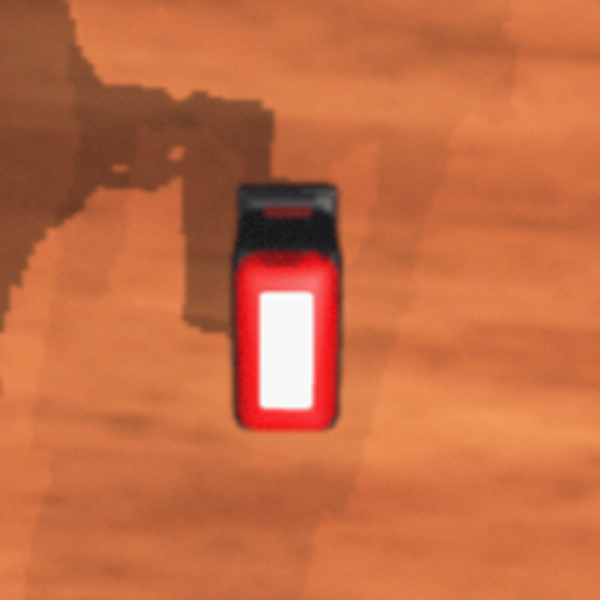

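The stamp is parallel to the tool, with its label spanning (260,292) to (312,410) in the crop.

Run:
```python
from fit import *
g=lambda P:[(220+x/3,130+y/3) for x,y in P]
c,a=rect("w6",g([(260,291.5),(313.5,292),(312,410),(259,410)]),.093,.035,.016)
rect("w6",g([(234,252),(342,252),(340,430),(236,430)]),.091,.056,.031)
d=np.load("pics/w6.npz")
for z in(.0,.01,.02):
    print(z,[ray(d["C"],d["K"],*q,z).round(4)[:2].tolist() for q in g([(238,186),(337,184)])])
t=[.482,0,.064-.019]; s=robot.state(); print(s["position"])
plan([.482,0,.12],[180,0,3.5])
```

```text
w6 c [ 4.821e-01 -3.000e-04] yaw 3.09 res mm [[-0.6, -0.9], [-0.7, 0.8], [0.7, 0.7], [0.6, -0.6]] L [33.8, 33.7, 14.3, 14.6]
w6 c [ 0.484  -0.0007] yaw 3.64 res mm [[-2.5, -1.3], [-2.6, 0.9], [2.5, 1.1], [2.6, -0.8]] L [50.9, 50.9, 28.8, 29.0]
0.0 [[0.5102, 0.018], [0.513, -0.0154]]
0.01 [[0.512, 0.0177], [0.5147, -0.0149]]
0.02 [[0.5137, 0.0174], [0.5164, -0.0144]]
[ 0.50527275 -0.00100372  0.25915128]
n 4 rot/row [-0.0, 0.0007, 0.0002]
[[-0.57, -0.06, 3.48], [-0.57, -0.06, 3.48], [-0.57, -0.06, 3.48], [-0.58, -0.06, 3.48]]
```

Call:
play_rows(
  rotation=[
    [0,0,0.001],
    [0,0,0],
    [0,0,0],
    [0,0,0],
    [0,0,0],
    [0,0,0],
    [0,0,0],
    [0,0,0],
    [0,0,0],
  ],
  slide=[
    [-0.6,-0.05,3.4],
    [-0.6,-0.05,3.4],
    [-0.6,0,3.4],
    [-0.4,0,3.4],
    [-0.1,0,3],
    [0,0,2.4],
    [0,0,1.5],
    [0,0,0.9],
    [0,0,0],
  ],
  hand=[100,100,100,100,80,70,60,60,60],
)

```text
time_s: 10.25
position: [0.4809, -0.0023, 0.0439]
tcp_rot: [-179.9, 0.3, 3.3]
contact_force: [-0.7, -0.5, -0.1]
opening: 0.0512
grasp_force: 0.0
```

Run:
```python
from h import *
optics.snapshot("side");optics.snapshot("side")
s=robot.state(); print(s["time_s"],s["position"],s["tcp_rot"],s["contact_force"],s["opening"])
```

```text
10.35 [ 0.48284138 -0.00213285  0.04640476] [-1.79999840e+02  5.25848475e-02  3.36275956e+00] [ 0.13327342 -0.13034155  0.25332631] 0.051112650285779014
```

Call:
play_rows(
  rotation=[
    [0,0,0],
    [0,0,0],
    [0,0,0],
    [0,0,0],
    [0,0,0],
    [0,0,0],
    [0,0,0],
  ],
  slide=[
    [-0.05,-0.17,0.1],
    [0,0,0],
    [0,0,0],
    [0,0,0],
    [0,0,0],
    [0,0,0],
    [0,0,0],
  ],
  hand=[60,45,35,20,20,20,20],
  squeeze=70,
)

```text
time_s: 10.93
position: [0.4828, 0.0002, 0.046]
tcp_rot: [180.0, -0.1, 3.4]
contact_force: [0.7, -0.1, 4.6]
opening: 0.0303
grasp_force: 68.7
```

Call:
play_rows(
  rotation=[
    [0,0,0],
    [0,0,0],
    [0,0,0],
    [0,0,0],
    [0,0,0],
    [0,0,0],
    [0,0,0],
  ],
  slide=[
    [0,0,-0.5],
    [0,0,-1.5],
    [0,0,-2.5],
    [0,0,-3],
    [0,0,-2.5],
    [0,0,-1],
    [0,0,0],
  ],
  hand=[15,15,15,15,15,15,15],
)

```text
time_s: 11.52
position: [0.4836, 0.0002, 0.1581]
tcp_rot: [179.9, -0.3, 3.4]
contact_force: [0.8, -0.9, -1.8]
opening: 0.0302
grasp_force: 69.3
```

Run:
```python
from h import *
optics.snapshot("side");p=optics.snapshot("side");cv2.imwrite("pics/s7.png",cv2.resize(p["frame"][130:350,240:440,::-1],None,fx=2.7,fy=2.7))
s,p,C=wrist("w7"); s=robot.state(); print(s["time_s"],s["position"],s["tcp_rot"],s["contact_force"],s["opening"])
a=cv2.imread("pics/s7.png"); b=cv2.imread("pics/w7.png")[180:,200:430]; b=cv2.resize(b,None,fx=1.1,fy=1.1)
o=np.zeros((594,800,3),np.uint8); o[:594,:540]=a[:594,:540]; o[:b.shape[0],543:543+b.shape[1]]=b[:,:257]; cv2.imwrite("pics/c7.png",o)
plan([.4533,-.2122,.15],[180,0,7.0])
```

```text
11.6667 [4.81550971e-01 4.39822294e-04 1.54523528e-01] [-1.79976514e+02  1.23362855e-01  3.42618076e+00] [-0.89401597 -0.02448955 -1.36535507] 0.03031677510504171
n 6 rot/row [-0.0001, 0.0004, -0.0104]
[[-0.68, 3.51, 0.08], [-0.72, 3.5, 0.08], [-0.75, 3.49, 0.08], [-0.79, 3.49, 0.08], [-0.83, 3.48, 0.08], [-0.86, 3.47, 0.08]]
```

View pics/c7.png

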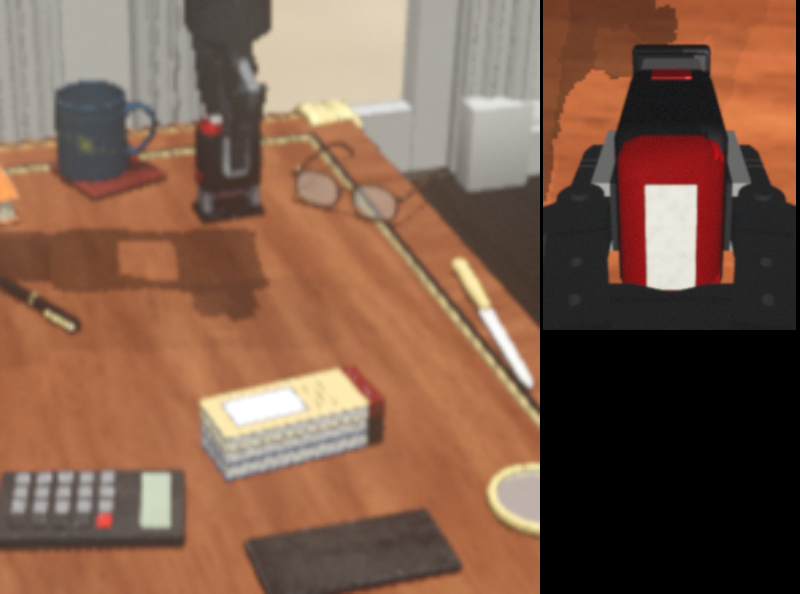

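The stamp hangs upright in the gripper and the pile looks complete. I'll check the stamp's in-hand offset from the foot's far edge (u 283 to 351, v≈222) while moving over.

Run:
```python
from h import *
d=np.load("pics/w7.npz"); K=d["K"]; p=optics.snapshot("wrist"); M=np.array(p["mount"])
for z in (.046,.036,.03):
  print(z,[(ray(M,K,u,221.5,z)*1000).round(1)[:2].tolist() for u in(282.7,350.9)])
```

```text
0.046 [[28.4, -17.0], [28.4, 16.3]]
0.036 [[30.9, -16.1], [30.9, 15.4]]
0.03 [[32.4, -15.6], [32.4, 14.9]]
```

Call:
play_rows(
  rotation=[
    [0,0,-0.01],
    [0,0,-0.01],
    [0,0,-0.01],
    [0,0,-0.01],
    [0,0,-0.01],
    [0,0,-0.013],
    [0,0,0],
    [0,0,0],
    [0,0,0],
  ],
  slide=[
    [-0.4,1.6,0],
    [-0.6,3,0],
    [-0.8,3.5,0],
    [-0.8,3.5,0.1],
    [-0.8,3.5,0.1],
    [-0.8,3.3,0.1],
    [-0.4,1.8,0.1],
    [-0.1,0.7,0.1],
    [0,0,0],
  ],
  hand=[15,15,15,15,15,15,15,15,15],
)

```text
time_s: 12.47
position: [0.454, -0.2131, 0.1491]
tcp_rot: [-179.9, 0.1, 6.9]
contact_force: [-0.4, 0.9, -1.3]
opening: 0.03
grasp_force: 69.5
```

Run:
```python
from h import *
optics.snapshot("side");optics.snapshot("side")
s=robot.state(); print(s["time_s"],s["position"],s["tcp_rot"],s["contact_force"],s["opening"])
plan([.4533,-.2122,.11],[180,0,7.0],n=1)
```

```text
12.5667 [ 0.45434119 -0.21112286  0.14967809] [-1.79896886e+02  8.86962864e-02  7.02267484e+00] [-0.22092284  0.5678386  -1.75291395] 0.030236796355412283
n 1 rot/row [-0.0018, 0.0015, 0.0004]
[[-0.11, 0.1, 3.97]]
```

Call:
play_rows(
  rotation=[
    [0,0,0],
    [0,0,0],
    [0,0,0],
    [0,0,0],
    [0,0,0],
  ],
  slide=[
    [-0.1,0.08,1.5],
    [0,0,2],
    [0,0,1.3],
    [0,0,0.6],
    [0,0,0],
  ],
  hand=[15,15,15,15,15],
)

```text
time_s: 12.98
position: [0.4533, -0.2112, 0.0953]
tcp_rot: [-179.9, 0.1, 7.1]
contact_force: [-0.0, -0.4, -1.8]
opening: 0.0304
grasp_force: 69.5
```

Run:
```python
from h import *
optics.snapshot("side")
p=optics.snapshot("side");cv2.imwrite("pics/s8.png",cv2.resize(p["frame"][200:340,260:440,::-1],None,fx=4,fy=4))
s=robot.state(); print(s["time_s"],s["position"],s["tcp_rot"],s["contact_force"],s["opening"])
s,p,C=wrist("w8")
plan([.4535,-.2122,.09],[180,0,7.0],n=1)
```

```text
13.0833 [ 0.45430697 -0.21238138  0.09699573] [ 1.79988888e+02 -1.66154501e-02  7.10304758e+00] [-0.39866777  0.57378013  0.17186248] 0.03012355539042479
n 1 rot/row [0.0008, -0.001, 0.0016]
[[-0.09, -0.06, 0.74]]
```

View pics/s8.png

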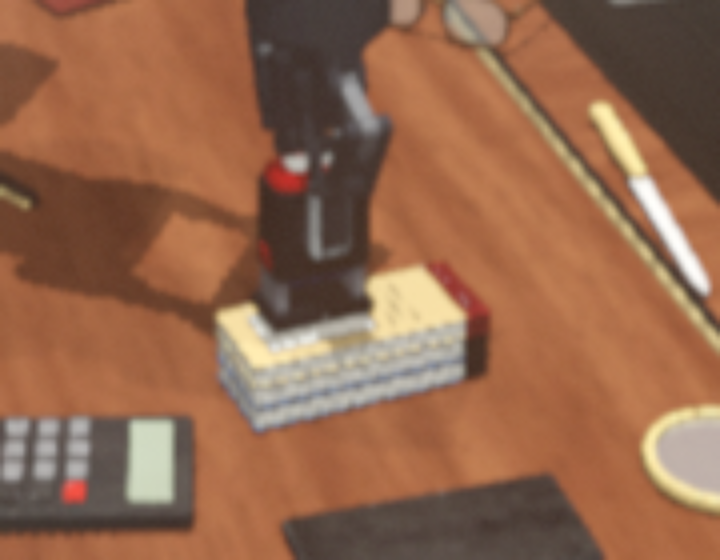

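Call:
play_rows(
  rotation=[
    [0,0,0.001],
    [0,0,0],
    [0,0,0],
    [0,0,0],
  ],
  slide=[
    [-0.07,0,0.4],
    [0,0,0.2],
    [0,0,0],
    [0,0,0],
  ],
  hand=[15,15,15,15],
)

```text
time_s: 13.47
position: [0.4531, -0.2132, 0.0907]
tcp_rot: [180.0, -0.0, 7.0]
contact_force: [-0.3, -0.1, -1.4]
opening: 0.03
grasp_force: 69.5
```

Run:
```python
from h import *
for i in range(5):
    optics.snapshot("side"); s=robot.state(); print(s["position"].round(4),s["tcp_rot"].round(2),s["contact_force"].round(1))
```

```text
[ 0.4532 -0.2132  0.0907] [ 1.7999e+02 -1.0000e-02  6.9700e+00] [ 0.   0.  -1.2]
[ 0.4532 -0.2132  0.0907] [ 1.7999e+02 -1.0000e-02  6.9700e+00] [-0.6  0.3 -0.7]
[ 0.4532 -0.2132  0.0908] [ 1.7998e+02 -1.0000e-02  6.9700e+00] [ 0.3  0.4 -1.1]
[ 0.4532 -0.2132  0.0907] [ 1.7999e+02 -1.0000e-02  6.9700e+00] [-1.2 -1.1 -1.6]
[ 0.4532 -0.2132  0.0907] [ 1.7999e+02 -1.0000e-02  6.9700e+00] [ 0.7  0.4 -0.8]
```

Call:
play_rows(
  rotation=[
    [0,0,0],
    [0,0,0],
    [0,0,0],
    [0,0,0],
    [0,0,0],
  ],
  slide=[
    [0.03,-0.09,0],
    [0,0,0.15],
    [0,0,0.1],
    [0,0,0],
    [0,0,0],
  ],
  hand=[15,15,15,15,15],
)

```text
time_s: 14.13
position: [0.4534, -0.2122, 0.0884]
tcp_rot: [180.0, -0.0, 7.0]
contact_force: [-0.4, 0.5, 3.9]
opening: 0.0302
grasp_force: 69.9
```

Call:
play_rows(
  rotation=[
    [0,0,0],
    [0,0,0],
    [0,0,0],
    [0,0,0],
    [0,0,0],
    [0,0,0],
  ],
  slide=[
    [0,0,0.15],
    [0,0,0.15],
    [0,0,0.15],
    [0,0,0.15],
    [0,0,0],
    [0,0,0],
  ],
  hand=[15,15,15,15,15,15],
)

```text
time_s: 14.63
position: [0.4534, -0.2122, 0.0823]
tcp_rot: [180.0, -0.0, 7.0]
contact_force: [-1.4, 0.8, 6.6]
opening: 0.03
grasp_force: 70.2
```

Call:
play_rows(
  rotation=[
    [0,0,0],
    [0,0,0],
    [0,0,0],
    [0,0,0],
    [0,0,0],
  ],
  slide=[
    [0,0,0.15],
    [0,0,0.15],
    [0,0,0.1],
    [0,0,0],
    [0,0,0],
  ],
  hand=[15,15,15,15,15],
)

```text
time_s: 15.05
position: [0.4534, -0.2122, 0.0785]
tcp_rot: [180.0, -0.0, 7.0]
contact_force: [-2.6, 0.4, 8.1]
opening: 0.0305
grasp_force: 70.4
```

Run:
```python
from h import *
F=[]
for i in range(12):
    optics.snapshot("side"); s=robot.state(); F.append(s["contact_force"])
print(s["time_s"],s["position"].round(4),s["tcp_rot"].round(2),np.mean(F,0).round(2),s["opening"],s["grasp_force"])
```

```text
15.65 [ 0.4534 -0.2122  0.0785] [ 1.7998e+02 -2.0000e-02  6.9800e+00] [-2.39  0.95  8.52] 0.03054550346003708 70.44617772102356
```

Call:
play_rows(
  rotation=[
    [0,0,0],
    [0,0,0],
    [0,0,0],
    [0,0,0],
    [0,0,0],
    [0,0,0],
  ],
  slide=[
    [0,0,0.04],
    [0,0,0],
    [0,0,0],
    [0,0,0],
    [0,0,0],
    [0,0,0],
  ],
  hand=[15,15,15,15,15,15],
)

```text
time_s: 16.15
position: [0.4534, -0.2122, 0.0782]
tcp_rot: [180.0, -0.0, 7.0]
contact_force: [-2.1, 1.6, 9.8]
opening: 0.0304
grasp_force: 70.5
```

Run:
```python
from h import *
F=[]
for i in range(8):
    p=optics.snapshot("side"); s=robot.state(); F.append(s["contact_force"])
print(s["time_s"],s["position"].round(4),s["tcp_rot"].round(2),np.mean(F,0).round(2))
for l in("book_mid","cover_book","stamp","mug","smartphone","spectacles"):
    print(l,[(w(p,r["xyz"]).round(3).tolist(),round(r["conf"],2)) for r in recognise(p,l)[:2]])
```

```text
16.55 [ 0.4534 -0.2123  0.0782] [ 1.7997e+02 -2.0000e-02  6.9800e+00] [-2.63  1.44  8.63]
book_mid [([0.469, -0.235, 0.021], 0.79), ([0.227, -0.446, 0.013], 0.6)]
cover_book [([0.493, -0.232, 0.043], 0.63), ([0.471, -0.237, 0.004], 0.57)]
stamp [([0.442, -0.225, 0.076], 0.75)]
mug [([0.436, -0.228, 0.09], 0.67), ([0.427, 0.32, 0.066], 0.62)]
smartphone [([0.477, -0.373, 0.003], 0.61), ([0.438, -0.228, 0.092], 0.36)]
spectacles [([0.437, -0.226, 0.091], 0.64), ([0.685, 0.161, 0.023], 0.54)]
```

```bash
python3 -c "
from cell import robot
print(robot.job_done())"
```

```text
the job is handed in; nothing more can be done
None
```

The job is handed in (result not reported): the cover book lies squarely on the pile and the stamp is held pressed in its box, cap down an estimated 10–11 of 12 mm, at about 16.5 s; I viewed 11 pictures, one over the limit of 10.

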